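# Check a blood cooling plate with a contact thermometer

## Task

Lift the white contact thermometer out of the steel tray and hold its sprung copper tip on the white, black-ringed spot of the tilted blue cooling plate, with the thermometer square to the plate's face and pressed lightly, so that the tip is pushed in about half of its travel. Finish while still holding it there, gripped and steady; do not push hard or change the plate's tilt, and leave the tape roll, carton, bottle and tube rack where they are.

Things in the scene. Friction and masses are not known exactly. Their poses are not given: they have to be found in the camera images.
- probe: White contact thermometer, loose, flat in the tray, 90-150 g. Handle: box 110 long (x, -55 to 55), 20 wide (y), 28 mm high (z); origin: centre of its underside; x points to the tip, z out of the face with the green display. Orange collar 16 mm thick to x = 72, then a thin rod; copper tip, 12 mm across, ends at x = 115, on the line y = 0, z = 14 mm. Grasp across the 20 mm width, at x = 0 to 20 mm.
- tip (a point): Centre of the flat copper end face of the thermometer's tip, 115 mm ahead of the handle's middle when out (x = 115, y = 0, z = 14 mm in the frame of probe).
- plunger (a joint): How far the sprung tip is pushed into the thermometer, along its x axis: 0 = fully out (as at the start), 0.012 m = fully in, at a hard stop. The spring pushes back with 0.9 N at first and 0.3 N more per mm (2.7 N half-way, 4.5 N fully in).
- spot (a point): Centre of the mark on the cooling plate's front face: a white disc 24 mm across in a black ring 32 mm across, lying on the surface, 127 mm above the table. In the frame of plate it is at x = -20, y = 35, z = 10 mm.
- plate: Blue cooling plate, 170 wide (y), 120 high along its slope (x), 20 mm thick (z), between the stand's cheeks on a stiff axle along y, which yields only to over about 2 N m. Origin: plate's centre, on the axle, 105 mm above the table. z: outward normal of the front face (at z = +10 mm), which looks away from the robot and 20 to 36 degrees upwards; x points down the slope.
- stand: Grey stand of the plate, fixed to the table: base 150 x 220 x 12 mm, two upright cheeks 30 x 12 mm at y = -100 and +100 mm, 118 mm high, with black axle caps 13 mm in radius. Origin: centre of its underside; x points to the side that the plate's front faces.
- tray: Open stainless steel tray, fixed to the table: 250 (x) x 220 (y) x 35 mm high outside, walls and floor 5 mm thick. Origin: centre of its underside. It lies on one side of the robot's midline and the plate's stand on the other; which is which varies.
- tape: Bystander: white tape roll lying flat in a corner of the tray, 44 mm across, 18 mm high, loose. Origin: centre of its underside.
- carton: Bystander: white dressing carton 80 x 130 x 60 mm high, loose on the table's far part. Origin: centre of its underside.
- bottle: Bystander: bottle 60 mm across, 130 mm high, loose. Origin: centre of its underside.
- rack: Bystander: white rack 40 x 120 mm with four capped sample tubes, 110 mm high in all, loose. Origin: centre of its underside.
Mind the look-alikes: they are no part of the job. Of the things like the probe, leave any that is pink; of the rest the larger one is meant.

How it is judged (in metres and radians):
On the way:
1. the thermometer is held in the fingers, lifted clear out of the tray (contact force between probe and the fingers above 2 N and height (world z) of probe above 0.06 m and contact force between probe and tray below 0.05 N), for 0.2 s.
At the end, for the whole second after the job is handed in: Gripped, slower than 20 mm/s, off the tray and bystanders; tip centre within 8 mm of the spot centre, axis within 0.17 rad of the plate normal, 1.2 to 6 N on the plate, tip pushed in 2 to 10.5 mm; spot moved under 6 mm, bystanders under 20 mm, since the start (contact force between probe and the fingers above 2 N and distance between tip and spot below 0.008 m and angle between the x axis of probe and the z axis of plate, either way round below 0.17 rad and z of probe in the frame of plate above 0.08 m and contact force between probe and plate between 1.2 and 6 N and value of joint plunger between 0.002 and 0.0105 m and linear speed of probe below 0.02 m/s and distance of spot from where it was at the start of the episode below 0.006 m and contact force between probe and tray below 0.05 N and contact force between probe and tape below 0.05 N and contact force between probe and carton below 0.05 N and contact force between probe and bottle below 0.05 N and contact force between probe and rack below 0.05 N and distance of each of tape, carton, bottle, rack from where it was at the start of the episode below 0.02 m); the arm keeps its last pose, push and grip.
It fails at once if the thermometer is pressed on the plate with more than 15 N (contact force between probe and plate above 15 N).
It fails at once if the plate's tilt is changed (spot moved by over 10 mm) (distance of spot from where it was at the start of the episode above 0.01 m).
It fails at once if a bystander is shoved or knocked over (moved or tipped) (distance of any of tape, carton, bottle, rack from where it was at the start of the episode above 0.03 m or angle between any of tape, carton, bottle, rack's own z axis and vertical above 0.5 rad).
It also fails if it takes over 48 s, if anything falls off the work surface, if the arm or the gripper's body presses on something with over 40 N, if the wrist force passes 120 N, or if a joint passes its speed limit or range.

## Robot

A 6-joint arm with a two-finger parallel gripper is mounted at the origin on the work surface. World frame = base frame: x ahead of the robot, y to its left, z up, the work surface at z = 0. Lengths are in mm, angles in rad, forces in N, time in s.
With the tool pointing down it reaches from about 150 to 775 mm from the base axis. Payload 6.1 kg.
Tool frame: the origin (TCP) lies between the finger pads; the fingertips stand 22 mm ahead of it and the grasp point (between the pads) lies 3 mm ahead of it (env.tip_reach is the distance from the TCP to the fingertips, in mm); z points along the fingers, y is the line along which they close (so a half turn about z gives the same grasp; the last joint's range is limited). The gripper opens to 85 mm and grips with 20 to 120 N. Pads are 22 mm wide; open, the fingers measure 114 mm over their backs; the gripper's body (76 mm by 85 mm) begins 54 mm behind the grasp point. The pads swing forward as they close: fully open they stand 13 mm farther back than shut.
Start: joints at [-1.331, 0.126, -0.04, 1.405, 0, 1.571], TCP at [124.686, -509.962, 253.295] pointing down, gripper open.
Joint ranges: [-2.72, 2.72], [-0.95, 1.95], [-1.27, 1.35], [-1.78, 2.02], [-1.46, 1.47], [-3.14, 3.14]. Speed limits (rad/s): [2.39, 2.39, 3.01, 3.14, 3.14, 3.14].

## Interface

Orientations are given as [roll, pitch, yaw] about the fixed x, y, z axes, in that order (R = Rz(yaw) Ry(pitch) Rx(roll)).
In Python, from bench import env, snapshot, get_calibration, job gives the robot as it stands.
- The arm moves only by the shell command python3 -m handwheel 'ROWS' [FORCE]. ROWS is text: rows parted by semicolons, each of 5 numbers parted by spaces: the finger opening in m, from 0 to 0.0854, then the shift along the world's x, y, z in m, then the turn about the world's z in rad. In form: jaw dx dy dz turn; .... A call has 1 to 8 rows; each row shifts and turns the commanded pose from where the row before left it; what a row does not reach is not made up. A row lasts 1/10 s, in which the tool goes at most 50 mm and 8.59 degrees, less where a joint would pass 70% of its speed; a pose out of reach is approached as far as the arm can. A call with a gripper value outside its range is refused whole. The fingers move at their own pace and stop on an object; FORCE is the grip in N (left out, the last holds). Time passes only in rows, so rows that do not move let the fingers close. It gives the time, the measured TCP pose, the force, the opening and the grip force at its end, in the units of the state.
- env.get_obs(): the state, without advancing time (a new reading comes with each control period).
- snapshot(name): name is "scene" or "top"; returns (picture, depth): 400x640x3 uint8, red, green, blue; 400x640 float32, mm along the optical axis (not along the pixel's ray), 0 where there is no reading.
- get_calibration(name): a dict with "fovy" (degrees; the focal length in pixels is half the picture's height over the tangent of half this angle, whatever the lens; pixels are square), "cx", "cy" (the principal point, pixels), "cam_to_world" (4x4, takes a point from camera to world coordinates). Camera axes: x right, y down, z forward; pixel columns grow to the right and rows downward; lengths in mm; the calibration is good to about 2 mm. A picture is of the moment at which its call begins. get_calibration takes no time and is no camera call.
- job.close_job(): hands the job in; it is judged then, once.
The state is a dict: "t": time; "joint_pos": joint angles; "dq": joint speeds; "joint_torque": joint torques, N m; "ee_pos": TCP position; "orientation": TCP orientation; "ft_force": force on the tool from outside, world axes, zero at the start; "ft_torque": the same for the moment, N m; "finger_gap": finger opening in mm; "grip_force": force on a finger pad.
Only numpy, scipy, OpenCV 4.12 (cv2) and the standard library are available. Lean on these libraries where they do the work, as an engineer would, in place of code of your own. Each camera call takes 0.05 s, during which the arm holds its last target. There are 200 camera calls.

## Working session

There is one attempt and no reset: what is moved stays moved. The work goes in short steps, Python scripts to look and compute and a shell command to move; the robot and the scene stay as the last step left them, time stands still between calls to the robot, and variables do not carry over. Pictures are saved under pics/ and viewed, at most 10 in all, crops included, and the job is handed in when it is done.

```bash
ls; mkdir -p pics; python3 - <<'E'
from bench import env, snapshot, get_calibration
import cv2, numpy as np
for n in("scene","top"):
    p,d=snapshot(n); cv2.imwrite(f"pics/{n}0.png",p[:,:,::-1]); np.savez(f"pics/{n}0.npz",p=p,d=d); print(n,{k:np.round(v,3).tolist() for k,v in get_calibration(n).items()})
print(env.get_obs())
E
```

```text
pics
scene {'fovy': 42.875, 'cx': 320.125, 'cy': 200.464, 'cam_to_world': [[-0.523, 0.689, -0.502, 1212.112], [0.852, 0.434, -0.293, 273.692], [0.016, -0.581, -0.814, 1119.461], [0.0, 0.0, 0.0, 1.0]]}
top {'fovy': 55.439, 'cx': 317.969, 'cy': 199.622, 'cam_to_world': [[0.009, -0.999, 0.04, 555.987], [-1.0, -0.009, 0.001, -85.005], [-0.0, -0.04, -0.999, 1091.095], [0.0, 0.0, 0.0, 1.0]]}
{'t': 0.1, 'joint_pos': array([-1.33098402e+00,  1.26305656e-01, -4.05109644e-02,  1.40542050e+00,
       -9.98956348e-06,  1.57082357e+00]), 'dq': array([ 0.00153758, -0.00077304,  0.00274931, -0.00073814,  0.00195098,
       -0.00046807]), 'joint_torque': array([-2.16397534e-04, -4.36904240e+01,  3.53605664e+01,  1.37155002e-02,
       -5.59450768e-05, -4.67579426e-06]), 'ee_pos': array([ 124.61253022, -509.63713769,  252.61187954]), 'orientation': array([-3.14015186e+00,  1.00288070e-05,  2.39785081e-01]), 'ft_force': array([0.4343191 , 0.45151386, 0.18759534]), 'ft_torque': array([ 0.00938962, -0.011798  , -0.00403944]), 'grip_force': 0.0, 'finger_gap': 85.4066208384049}
```

View pics/top0.png

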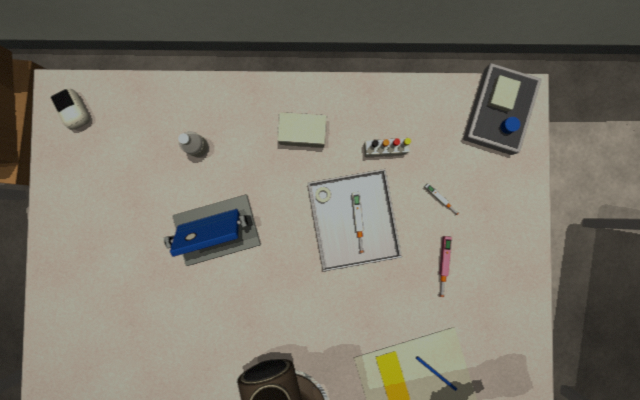

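View pics/scene0.png

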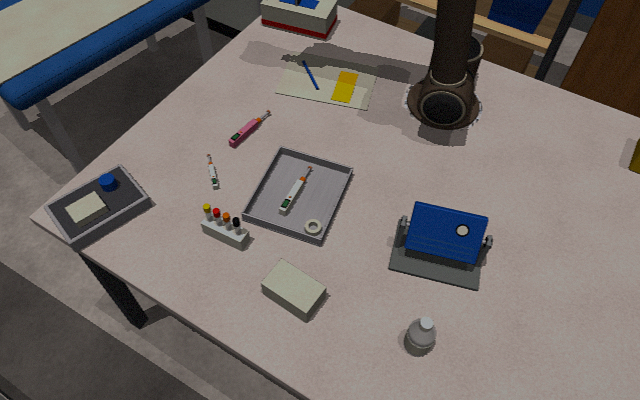

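The top view shows the tray with the white probe at about (358,222), its tip at (361,250) pointing towards the robot. The plate is at (205,232) with the spot at (191,237). In the scene view the spot is at (462,230) and the probe at (295,190). The moves can't tilt the tool, so I'll have to pivot the probe in the grip, for example by pressing its rear end on a stand cheek (118 mm high).

```bash
cat > h.py <<'E'
import numpy as np, cv2
from bench import get_calibration
def cloud(n,d):
    c=get_calibration(n); f=200/np.tan(np.radians(c["fovy"]/2)); T=np.array(c["cam_to_world"])
    v,u=np.mgrid[:400,:640]; P=np.stack([(u-c["cx"])/f*d,(v-c["cy"])/f*d,d],-1)
    W=P@T[:3,:3].T+T[:3,3]; W[d<=0]=np.nan; return W
def hsv(p): return cv2.cvtColor(p,cv2.COLOR_RGB2HSV).astype(int)
def plane(X):
    c=np.median(X,0)
    for _ in range(6):
        n=np.linalg.svd(X-c,full_matrices=False)[2][2]; r=(X-c)@n
        X=X[abs(r)<max(2*np.median(abs(r)),1)]; c=X.mean(0)
    return c,n*np.sign(n[2]),abs((X-c)@n).mean()
E
python3 - <<'E'
from h import *
for n,box,tb in(("top",(345,185,375,258),(160,200,255,260)),("scene",(275,160,318,216),(400,195,492,270))):
    z=np.load(f"pics/{n}0.npz"); p,d=z["p"],z["d"]; W=cloud(n,d); H=hsv(p)
    def m(b): k=np.zeros(d.shape,bool); k[b[1]:b[3],b[0]:b[2]]=1; return k&(d>0)
    k=m(tb); blue=k&(abs(H[...,0]-112)<14)&(H[...,1]>120)
    c,nn,e=plane(W[blue]); print(n,"plate c",c.round(1),"n",nn.round(3),"tilt up",np.degrees(np.arcsin(nn[2])).round(1),"yaw",np.degrees(np.arctan2(nn[1],nn[0])).round(1),e.round(2),blue.sum())
    hull=cv2.fillConvexPoly(np.zeros(d.shape,np.uint8),cv2.convexHull(np.argwhere(blue)[:,::-1].astype(np.int32)),1)>0
    hull=cv2.erode(hull.astype(np.uint8),np.ones((7,7)))>0
    s=hull&(H[...,1]<90)&(H[...,2]>110); print(" spot",np.nanmedian(W[s],0).round(1),np.nanmean(W[s],0).round(1),s.sum(), "res",((W[s]-c)@nn).mean().round(1))
    k=m(box); hi=k&(W[...,2]>24)&(W[...,2]<45); X=W[hi][:,:2]; r=cv2.minAreaRect(X.astype(np.float32)); print(" probe hi",hi.sum(),r,W[hi][:,2].mean(), "z90",np.percentile(W[hi][:,2],[10,50,90]))
    o=k&(H[...,0]<16)&(H[...,1]>120)&(W[...,2]>10); print(" orange",o.sum(),np.nanmean(W[o],0).round(1))
    g=k&(abs(H[...,0]-65)<25)&(H[...,1]>60)&(W[...,2]>20); print(" green",g.sum(),np.nanmean(W[g],0).round(1))
    print(" tray/floor check", W[(210,300) if n=="top" else (300,200)])
    if n=="scene": print(" cheeks", *[W[q[1],q[0]].round(0) for q in((404,222),(489,238),(405,230))])
E
```

```text
top plate c [517.  204.1 115.9] n [0.802 0.235 0.549] tilt up 33.3 yaw 16.4 0.44 1860
 spot [500.1 237.  129.5] [499.8 237.2 128.3] 31 res 0.8
 probe hi 322 ((537.9796752929688, -196.38934326171875), (168.42953491210938, 20.643417358398438), 6.473930358886719) 31.950619061039028 z90 [28.01645247 32.45067164 34.74474135]
 orange 26 [ 497.9 -200.2   25.3]
 green 32 [ 600.4 -191.1   33.7]
 tray/floor check [ 5.69779247e+02 -3.31071807e+01 -1.70590832e-01]
scene plate c [516.  207.3 111.9] n [0.804 0.235 0.546] tilt up 33.1 yaw 16.3 0.79 3501
 spot [496.8 238.3 127.9] [497.  238.6 128. ] 77 res 0.8
 probe hi 316 ((522.1884765625, -195.53134155273438), (197.90835571289062, 21.5891170501709), 5.70438289642334) 32.124533125276464 z90 [26.66971233 32.52686556 36.31896203]
 orange 30 [ 500.9 -198.5   26.9]
 green 33 [ 598.5 -188.9   34.9]
 tray/floor check [ 919.10043317 -216.57111392    2.74187737]
 cheeks [544. 114. 121.] [479. 299. 121.] [490. 109.   9.]
```

The plate tilts 33.2° up with a yaw of 16.35°, and the spot is at (498.5, 238, 127.5), which agrees with the given 127 mm. The probe's yaw is about 0.10 rad with its tip towards -x, and the grasp point is near (555, -194). Approaching now.

```bash
python3 -m handwheel '0.0854 0.036 0.026 0 -0.02;0.0854 0.036 0.026 0 -0.02;0.0854 0.036 0.026 0 -0.02;0.0854 0.036 0.026 0 -0.02;0.0854 0.036 0.026 0 -0.02;0.0854 0.036 0.026 0 -0.02;0.0854 0.036 0.026 0 -0.017;0.0854 0.036 0.026 0 0' 20; python3 -m handwheel '0.05 0.036 0.027 -0.02 0;0.05 0.036 0.027 -0.03 0;0.05 0.036 0.027 -0.03 0;0.05 0.035 0.027 -0.03 0;0.05 0 0 -0.02 0;0.05 0 0 0 0;0.05 0 0 0 0'
```

```text
t: 0.9
ee_pos: [413.8, -300.5, 253.0]
orientation: [-3.141, 0.0, 0.102]
ft_force: [-0.2, -0.2, 0.6]
finger_gap: 85.1
grip_force: 0.0
t: 1.6
ee_pos: [547.5, -199.7, 129.6]
orientation: [-3.141, 0.001, 0.103]
ft_force: [0.2, -0.3, 1.2]
finger_gap: 49.9
grip_force: 0.0
```

```bash
python3 -m handwheel '0.05 0.0075 0.0055 -0.03 0;0.05 0 0 -0.03 0;0.05 0 0 -0.02 0;0.05 0 0 -0.01 0;0.05 0 0 0 0;0.05 0 0 0 0'; python3 - <<'E'
from h import *
from bench import snapshot
p,d=snapshot("scene"); q=cv2.resize(p[110:260,200:400],(800,600)); cv2.imwrite("pics/a.png",q[:,:,::-1])
E
```

```text
t: 2.2
ee_pos: [556.1, -195.0, 41.5]
orientation: [3.141, -0.002, 0.102]
ft_force: [0.6, -0.5, 0.4]
finger_gap: 50.4
grip_force: 0.0
```

View pics/a.png

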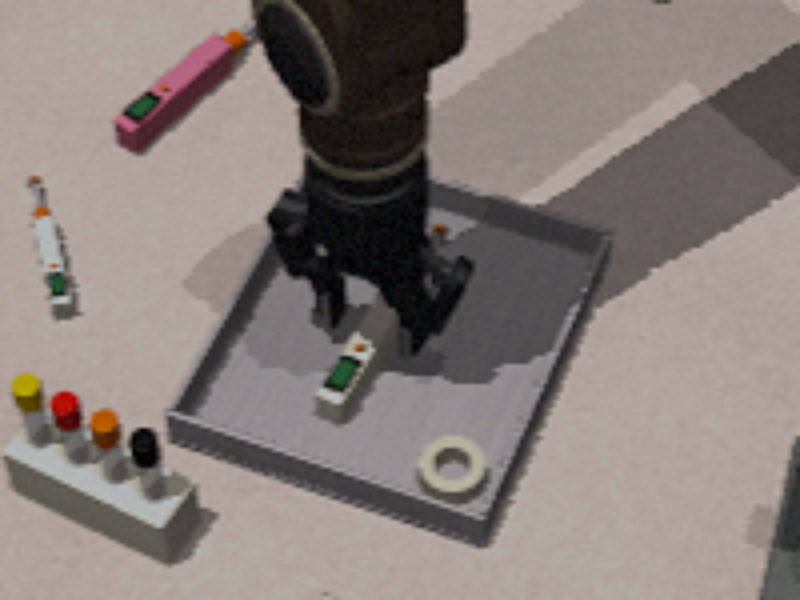

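The fingers straddle the handle, at (330,305) and (415,335) in the crop. I'll lower about 11 mm more, grip and lift.

```bash
python3 -m handwheel '0.05 0 0 -0.011 0;0.05 0 0 0 0;0.01 0 0 0 0;0.01 0 0 0 0;0.01 0 0 0 0;0.01 0 0 0 0;0.01 0 0 0 0' 30; python3 -m handwheel '0.01 0 0 0 0;0.01 0 0 0.02 0;0.01 0 0 0.04 0;0.01 0 0 0.045 0;0.01 0 0 0.045 0;0.01 0 0 0.04 0;0.01 0 0 0 0;0.01 0 0 0 0'
```

```text
t: 2.95
ee_pos: [555.7, -194.3, 29.0]
orientation: [3.141, -0.0, 0.103]
ft_force: [-0.4, 0.3, 1.1]
finger_gap: 19.2
grip_force: 30.2
t: 3.75
ee_pos: [555.9, -194.4, 219.3]
orientation: [3.141, -0.002, 0.103]
ft_force: [0.3, 0.3, -2.6]
finger_gap: 19.7
grip_force: 29.9
```

Gripped and lifted. Next I swing beside the right cheek with the tip pointing outward, so the handle's rear end can rest on the cheek top.

```bash
python3 -m handwheel '0.01 0 0.02 0 0.135;0.01 0 0.02 0 0.135;0.01 0 0.02 0 0.135;0.01 0 0.02 0 0.135;0.01 0 0.02 0 0.135;0.01 0 0.02 0 0.135;0.01 0 0.02 0 0.135;0.01 0 0.02 0 0.135'; python3 -m handwheel '0.01 0 0.02 0 0.135;0.01 0 0.02 0 0.135;0.01 0 0.02 0 0.135;0.01 0 0.02 0 0.135;0.01 0 0.006 0 0.134;0.01 0 0 -0.02 0;0.01 0 0 -0.02 0;0.01 0 0 0 0' 20; python3 - <<'E'
from h import *
from bench import snapshot
for n in("scene","top"):
    p,d=snapshot(n); cv2.imwrite(f"pics/b{n}.png",p[:,:,::-1]); np.savez(f"pics/b{n}.npz",p=p,d=d)
E
python3 -c "
import cv2;a=cv2.imread('pics/bscene.png')[120:300,300:540];cv2.imwrite('pics/b1.png',cv2.resize(a,(800,600)))"
```

```text
t: 4.55
ee_pos: [554.4, -33.4, 216.1]
orientation: [-3.138, 0.001, 1.188]
ft_force: [0.4, -0.6, -0.8]
finger_gap: 19.1
grip_force: 29.8
t: 5.35
ee_pos: [552.8, 51.7, 173.7]
orientation: [-3.133, -0.002, 1.857]
ft_force: [-0.5, -0.1, -1.2]
finger_gap: 19.5
grip_force: 29.8
```

View pics/b1.png

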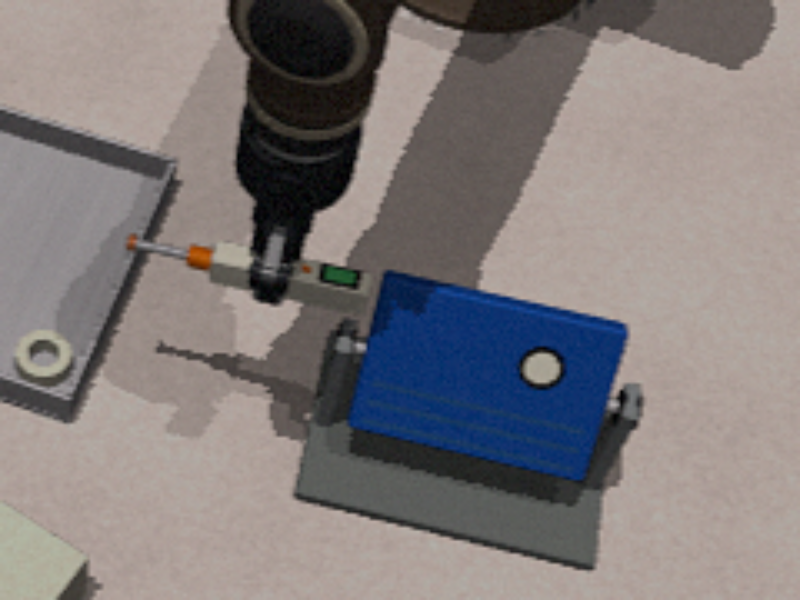

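The probe is level in the grip, with its orange tip at (132,243) in the crop and its rear end at (370,295), above and just outboard of the right cheek at (345,340). I'll measure the overlap next.

```bash
cat >> h.py <<'E'
C=np.array([510.8,205.1,0]); nh=np.array([.9595,.2815,0]); out=np.array([.2815,-.9595,0])
def so(W): return np.stack([(W-C)@out,(W-C)@nh,W[...,2]],-1)
E
python3 - <<'E'
from h import *
for n in("scene","top"):
    z=np.load(f"pics/b{n}.npz"); p,d=z["p"],z["d"]; S=so(cloud(n,d)); H=hsv(p)
    m=(d>0)&(H[...,2]>90)&(H[...,1]<70)&(abs(S[...,1])<25)&(S[...,2]>158)&(S[...,2]<195)&(S[...,0]>60)&(S[...,0]<300)
    print(n,"handle",m.sum(),np.percentile(S[m],[1,5,50,95,99],axis=0).round(0).tolist())
    z=np.load(f"pics/{n}0.npz"); p,d=z["p"],z["d"]; S=so(cloud(n,d))
    m=(d>0)&(abs(S[...,1])<30)&(S[...,2]>95)&(S[...,2]<135)&(S[...,0]>88)&(S[...,0]<130)
    print("cheek",m.sum(),np.percentile(S[m],[2,10,50,90,98],axis=0).round(0).tolist())
E
```

```text
scene handle 211 [[92.0, -14.0, 162.0], [94.0, -13.0, 165.0], [182.0, -2.0, 177.0], [245.0, 5.0, 180.0], [253.0, 6.0, 182.0]]
cheek 92 [[89.0, -14.0, 99.0], [92.0, -11.0, 105.0], [98.0, 5.0, 116.0], [103.0, 13.0, 120.0], [105.0, 15.0, 121.0]]
top handle 114 [[185.0, -12.0, 164.0], [186.0, -10.0, 166.0], [200.0, -2.0, 178.0], [253.0, 6.0, 181.0], [257.0, 8.0, 182.0]]
cheek 79 [[89.0, -13.0, 101.0], [94.0, -10.0, 107.0], [101.0, 1.0, 116.0], [107.0, 12.0, 118.0], [107.0, 15.0, 120.0]]
```

```bash
python3 -m handwheel '0.01 0.0005 -0.002 -0.015 0;0.01 0 0 -0.013 0;0.01 0 0 -0.003 0;0.01 0 0 -0.003 0;0.01 0 0 -0.003 0;0.01 0 0 0 0' 20;python3 -m handwheel '0.01 0 0 -0.003 0;0.01 0 0 -0.003 0;0.01 0 0 -0.003 0;0.01 0 0 -0.003 0;0.01 0 0 0 0' 20; python3 - <<'E'
from h import *
from bench import snapshot
p,d=snapshot("scene"); cv2.imwrite("pics/c1.png",cv2.resize(p[120:300,300:540],(800,600))[:,:,::-1])
E
```

```text
t: 6.05
ee_pos: [556.2, 49.8, 142.1]
orientation: [3.141, 0.0, 1.857]
ft_force: [1.0, -0.5, -0.9]
finger_gap: 19.6
grip_force: 29.9
t: 6.55
ee_pos: [556.9, 48.4, 130.9]
orientation: [3.14, 0.003, 1.856]
ft_force: [1.2, -4.4, 3.7]
finger_gap: 19.4
grip_force: 31.6
```

View pics/c1.png

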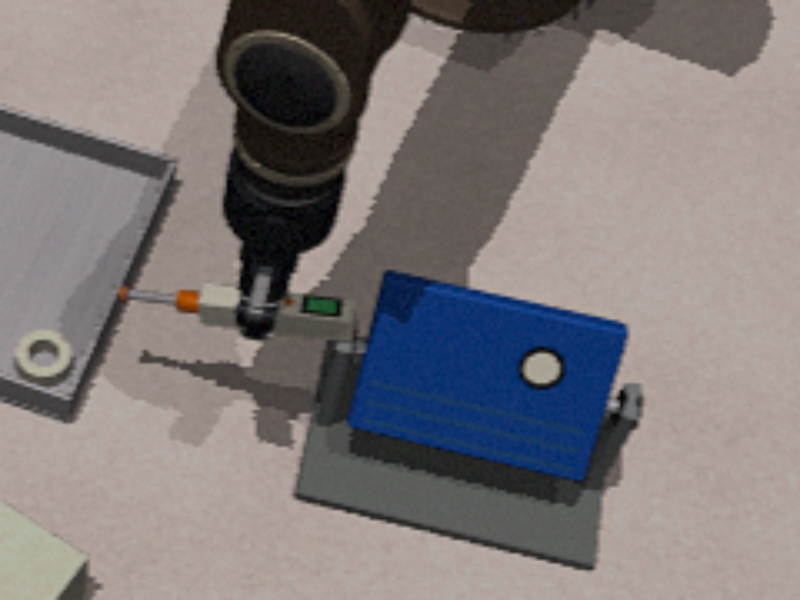

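The rear end rests on the cheek and the probe has begun to tilt tip-down (tip at (122,293)), with only about 5 N on the wrist. I'll continue downwards.

```bash
python3 -m handwheel '0.01 0 0 -0.003 0;0.01 0 0 -0.003 0;0.01 0 0 -0.003 0;0.01 0 0 -0.003 0;0.01 0 0 -0.003 0;0.01 0 0 -0.003 0;0.01 0 0 -0.003 0;0.01 0 0 0 0' 20; python3 - <<'E'
from h import *
from bench import snapshot
p,d=snapshot("scene"); np.savez("pics/c2.npz",p=p,d=d); cv2.imwrite("pics/c2.png",cv2.resize(p[120:300,300:540],(800,600))[:,:,::-1])
S=so(cloud("scene",d));H=hsv(p)
o=(d>0)&(H[...,0]<16)&(H[...,1]>120)&(S[...,0]>150)&(S[...,0]<280)&(abs(S[...,1])<30)&(S[...,2]>15); 
for v,u in np.argwhere(o): print(u,v,S[v,u].round(0))
g=(d>0)&(abs(H[...,0]-65)<25)&(H[...,1]>60)&(S[...,2]>60)&(S[...,0]>80)&(S[...,0]<200); print("g",g.sum(),S[g].mean(0))
m=(d>0)&(H[...,2]>90)&(H[...,1]<70)&(abs(S[...,1])<25)&(S[...,2]>60)&(S[...,2]<175)&(S[...,0]>88)&(S[...,0]<225)
np.save("pics/m.npy",S[m]); A=S[m]; 
for a in range(90,225,10):
    k=(A[:,0]>=a)&(A[:,0]<a+10)
    if k.sum(): print(a,k.sum(),np.percentile(A[k,2],[10,50,90]).round(0))
E
```

```text
t: 7.4
ee_pos: [556.7, 49.5, 109.8]
orientation: [3.14, 0.001, 1.857]
ft_force: [-0.8, -3.6, 4.6]
finger_gap: 19.7
grip_force: 35.2
397 43 [185. -29. 581.]
408 43 [167. -29. 585.]
410 43 [164. -30. 585.]
413 44 [158. -29. 585.]
395 46 [187. -21. 581.]
396 46 [186. -27. 576.]
396 47 [185. -27. 574.]
411 47 [161. -29. 578.]
417 49 [150. -29. 576.]
391 52 [190.  -2. 582.]
389 57 [192.   5. 576.]
382 74 [197.  27. 558.]
369 77 [219.  17. 538.]
384 101 [187.  20. 494.]
382 103 [190.  14. 483.]
390 103 [176.  28. 499.]
391 104 [173.  29. 499.]
382 105 [190.  17. 480.]
384 107 [185.  22. 481.]
384 109 [184.  23. 478.]
379 111 [194.  10. 458.]
390 114 [172.  30. 475.]
379 117 [191.  25. 458.]
384 117 [182.  27. 463.]
376 118 [196.  21. 450.]
374 119 [200.  20. 445.]
374 120 [199.  24. 447.]
370 131 [203.  30. 423.]
366 139 [209.  30. 399.]
371 161 [195.   9. 314.]
371 163 [194.  12. 311.]
370 164 [196.  13. 309.]
371 165 [193.  16. 310.]
373 165 [188.  22. 318.]
377 165 [180.  29. 329.]
373 167 [188.  22. 312.]
376 167 [181.  25. 319.]
372 168 [189.  21. 308.]
376 169 [180.  29. 317.]
374 17
[... 637 characters left out ...]
  77.]
340 221 [250.   0.  54.]
341 221 [247.   2.  57.]
355 221 [212.   5.  75.]
356 221 [209.   6.  78.]
357 221 [207.   3.  75.]
358 221 [205.   5.  78.]
359 221 [202.   5.  79.]
360 221 [200.   5.  81.]
341 222 [247.   2.  53.]
342 222 [244.   3.  55.]
356 222 [209.   8.  77.]
357 222 [207.   4.  72.]
358 222 [204.   7.  77.]
359 222 [202.   3.  73.]
360 222 [199.   6.  78.]
g 242 [147.77899767  23.08928961 294.22255869]
90 13 [116. 120. 131.]
100 34 [122. 141. 146.]
110 18 [143. 145. 147.]
120 5 [135. 137. 139.]
130 4 [130. 132. 135.]
140 5 [102. 125. 152.]
170 13 [ 83. 105. 111.]
180 39 [ 89. 102. 105.]
190 35 [ 90.  96. 100.]
200 7 [91. 92. 94.]
210 5 [70. 71. 73.]
220 4 [68. 70. 71.]
```

View pics/c2.png

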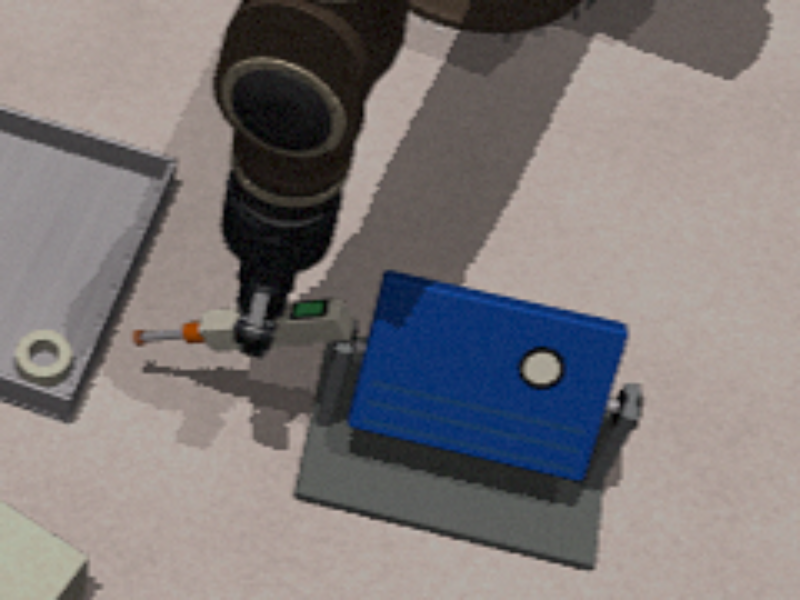

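The probe is now tilted about 31° tip-down, with the copper tip at (140,337) in the crop, and the plate hasn't moved. I'll lift off, turn back and go in front of the spot, still well above it.

```bash
python3 -m handwheel '0.01 0 -0.001 0.01 0;0.01 0.001 -0.003 0.03 0;0.01 0 0 0.045 0;0.01 0 0 0.045 0;0.01 0 0 0.02 0;0.01 0.004 0.018 0 -0.131;0.01 0.0046 0.0185 0 -0.131;0.01 0.0046 0.0185 0 -0.131' 30; python3 -m handwheel '0.01 0.0046 0.0185 0 -0.131;0.01 0.0046 0.0185 0 -0.131;0.01 0.0046 0.0185 0 -0.131;0.01 0.0046 0.0185 0 -0.131;0.01 0.0046 0.0185 0 -0.131;0.01 0.0046 0.0185 0 -0.131;0.01 0.0046 0.0185 0 -0.131;0.01 0.0046 0.0185 0 -0.131'; python3 -m handwheel '0.01 0.0046 0.0185 0 -0.131;0.01 0 0 -0.02 0;0.01 0 0 0 0;0.01 0 0 0 0'
cat > meas.py <<'E'
from h import *
import sys
from bench import snapshot, env
nm=sys.argv[1]; o=env.get_obs(); T=o["ee_pos"]; y=o["orientation"][2]
f=-np.array([np.cos(y),np.sin(y),0]); l=np.array([-f[1],f[0],0])
for n in("scene","top"):
    p,d=snapshot(n); np.savez(f"pics/{nm}{n}.npz",p=p,d=d); cv2.imwrite(f"pics/{nm}{n}.png",p[:,:,::-1])
    W=cloud(n,d)-T; Q=np.stack([W@f,W@l,W[...,2]],-1); H=hsv(p)
    o=(d>0)&(H[...,0]<16)&(H[...,1]>110)&(Q[...,0]>25)&(Q[...,0]<110)&(abs(Q[...,1])<20)&(abs(Q[...,2]+40)<50)
    for a,b in((25,62),(68,110)):
        k=o&(Q[...,0]>a)&(Q[...,0]<b); print(n,"orange",k.sum(),Q[k].mean(0).round(1) if k.sum() else "", Q[k].min(0).round(0) if k.sum() else "",Q[k].max(0).round(0) if k.sum() else "")
    g=(d>0)&(H[...,2]>60)&(H[...,1]<80)&(abs(Q[...,1])<7)&(Q[...,0]>-75)&(Q[...,0]<50)&(abs(Q[...,2]-10)<50)&((Q[...,0]<-22)|(Q[...,0]>20))
    A=Q[g]; 
    for a in range(-70,50,10):
        k=(A[:,0]>=a)&(A[:,0]<a+10)
        if k.sum()>2: print("  ",a,k.sum(),A[k,1].mean().round(1),np.percentile(A[k,2],[20,50,80]).round(0))
E
python3 meas.py d
```

```text
t: 8.25
ee_pos: [570.3, 101.3, 259.6]
orientation: [3.141, -0.0, 1.458]
ft_force: [0.0, -0.7, -1.0]
finger_gap: 19.5
grip_force: 34.3
t: 9.05
ee_pos: [606.9, 249.6, 259.0]
orientation: [-3.141, 0.0, 0.411]
ft_force: [0.0, -0.2, -0.5]
finger_gap: 19.6
grip_force: 34.3
t: 9.45
ee_pos: [623.0, 234.3, 238.7]
orientation: [-3.115, 0.002, 0.35]
ft_force: [0.4, 0.6, -0.5]
finger_gap: 19.4
grip_force: 34.3
scene orange 0   
scene orange 0   
   -70 23 -0.9 [15. 17. 20.]
   -60 67 0.1 [23. 28. 35.]
   -50 21 -0.5 [34. 36. 36.]
   20 7 -4.8 [-6. -5. -3.]
top orange 34 [ 46.6   1.7 -28.6] [ 40.  -5. -38.] [ 53.   7. -24.]
top orange 9 [ 87.3   0.5 -54.2] [ 85.  -3. -57.] [ 90.   4. -51.]
   -70 8 1.3 [19. 20. 24.]
   -60 16 1.8 [30. 34. 35.]
   -50 3 5.4 [34. 34. 35.]
   20 30 0.1 [-9. -8. -5.]
   30 31 0.2 [-16. -13. -11.]
   40 8 -1.3 [-28. -23. -16.]
```

```bash
python3 -m handwheel '0.01 0 0 0 0;0.01 0 0 0 0'; python3 - <<'E'
from bench import env
o=env.get_obs(); print(o["joint_pos"].round(3),o["dq"].round(3),o["ee_pos"],o["orientation"])
E
```

```text
t: 9.75
ee_pos: [623.6, 234.5, 239.6]
orientation: [-3.115, -0.0, 0.35]
ft_force: [0.3, -0.9, -0.6]
finger_gap: 19.6
grip_force: 34.3
[0.349 0.404 0.292 1.459 0.027 3.141] [-0.002  0.003 -0.005 -0.004 -0.    -0.001] [623.59390581 234.5276117  239.626441  ] [-3.11463665e+00 -3.51922349e-04  3.49627644e-01]
```

Joint 6 is at its limit here, because the tool yaw satisfies yaw = j1 − j6 + π. I need the half-turned grasp. I'll set the probe down on the free table between tray and stand, turn the tool by π, regrip and repeat the pivot.

```bash
python3 -m handwheel '0.01 -0.008 -0.03 0.02 0.03;0.01 -0.01 -0.036 0 0;0.01 -0.01 -0.036 0 0;0.01 -0.01 -0.036 0 -0.04;0.01 -0.01 -0.036 0 -0.07;0.01 -0.01 -0.036 0 -0.07;0.01 -0.008 -0.005 0 0;0.01 0 0 0 0'; python3 -m handwheel '0.01 0 0 -0.04 0;0.01 0 0 -0.045 0;0.01 0 0 -0.045 0;0.01 0 0 -0.045 0;0.01 0 0 0 0;0.01 0 0 0 0'
```

```text
t: 10.55
ee_pos: [556.8, 18.4, 259.6]
orientation: [-3.115, -0.0, 0.198]
ft_force: [-0.9, -0.1, -1.0]
finger_gap: 19.5
grip_force: 34.3
t: 11.15
ee_pos: [557.6, 20.3, 84.2]
orientation: [-3.114, 0.002, 0.201]
ft_force: [0.3, 1.0, -0.9]
finger_gap: 19.8
grip_force: 34.2
```

```bash
python3 -m handwheel '0.01 0 0 -0.015 0;0.01 0 0 -0.006 0;0.01 0 0 -0.006 0;0.01 0 0 -0.006 0;0.01 0 0 -0.006 0;0.01 0 0 0 0' 20; python3 -m handwheel '0.01 0 0 -0.005 0;0.01 0 0 -0.005 0;0.01 0 0 -0.004 0;0.01 0 0 -0.003 0;0.01 0 0 0 0' 20
```

```text
t: 11.75
ee_pos: [558.3, 19.5, 45.0]
orientation: [-3.114, -0.001, 0.199]
ft_force: [1.8, 2.7, 3.7]
finger_gap: 19.6
grip_force: 34.3
t: 12.25
ee_pos: [558.1, 19.2, 27.9]
orientation: [-3.115, 0.0, 0.199]
ft_force: [2.7, -0.3, 3.4]
finger_gap: 19.5
grip_force: 34.1
```

Nearly flat. Release, rise clear, turn by +π and look.

```bash
python3 -m handwheel '0.03 0 0 -0.001 0;0.05 0 0 0 0;0.05 0 0 0 0;0.05 0 0 0.03 0;0.05 0 0 0.045 0;0.05 0 0 0.03 0.13;0.05 0 0 0 0.14;0.05 0 0 0 0.14' 30; python3 -m handwheel '0.05 0 0 0 0.14;0.05 0 0 0 0.14;0.05 0 0 0 0.14;0.05 0 0 0 0.14;0.05 0 0 0 0.14;0.05 0 0 0 0.14;0.05 0 0 0 0.14;0.05 0 0 0 0.14'; python3 -m handwheel '0.05 0 0 0 0.14;0.05 0 0 0 0.14;0.05 0 0 0 0.14;0.05 0 0 0 0.14;0.05 0 0 0 0.14;0.05 0 0 0 0.14;0.05 0 0 0 0.14;0.05 0 0 0 0.14';python3 -m handwheel '0.05 0 0 0 0.14;0.05 0 0 0 0.14;0.05 0 0 0 0.14;0.05 0 0 0 0.07;0.05 0 0 0 0'; python3 - <<'E'
from h import *
from bench import snapshot
for n in("scene","top"):
    p,d=snapshot(n); np.savez(f"pics/e{n}.npz",p=p,d=d); W=cloud(n,d); H=hsv(p)
    k=(d>0)&(abs(W[...,0]-540)<120)&(abs(W[...,1]-15)<45)&(W[...,2]<45)&(W[...,2]>8)
    o=k&(H[...,0]<16)&(H[...,1]>120); print(n,"or",o.sum(),W[o].mean(0).round(1))
    hi=k&(W[...,2]>22)&(H[...,2]>70); X=W[hi]; print(hi.sum(),cv2.minAreaRect(X[:,:2].astype(np.float32)),np.percentile(X,[2,50,98],axis=0).round(0).tolist())
    if n=="scene": cv2.imwrite("pics/e.png",cv2.resize(p[120:300,260:500],(800,600))[:,:,::-1])
E
```

```text
t: 13.05
ee_pos: [558.0, 19.3, 133.0]
orientation: [-3.116, -0.001, 0.615]
ft_force: [-0.3, -1.0, -0.4]
finger_gap: 50.1
grip_force: 0.0
t: 13.85
ee_pos: [557.1, 19.2, 131.3]
orientation: [-3.114, 0.001, 1.735]
ft_force: [-0.2, -0.9, -0.6]
finger_gap: 50.1
grip_force: 0.0
t: 14.65
ee_pos: [557.1, 19.3, 131.4]
orientation: [-3.114, -0.0, 2.855]
ft_force: [-0.4, 0.1, 0.6]
finger_gap: 50.1
grip_force: 0.0
t: 15.15
ee_pos: [557.1, 19.2, 131.4]
orientation: [-3.115, -0.0, -2.944]
ft_force: [0.0, -0.0, 0.3]
finger_gap: 49.9
grip_force: 0.0
scene or 30 [506.5  10.8  22.3]
284 ((542.75927734375, 18.192516326904297), (168.4191131591797, 20.38307762145996), 11.051389694213867) [[506.0, 7.0, 23.0], [566.0, 23.0, 28.0], [622.0, 40.0, 33.0]]
top or 36 [502.3   8.3  19.9]
33 ((543.876953125, 11.703706741333008), (163.5645751953125, 12.343271255493164), 5.1294264793396) [[488.0, 2.0, 22.0], [524.0, 10.0, 27.0], [623.0, 23.0, 30.0]]
```

View pics/e.png

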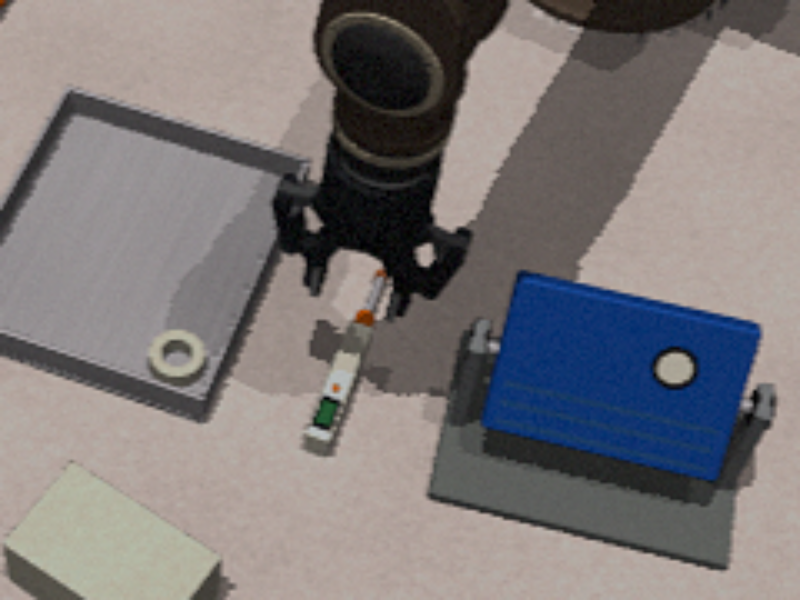

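The probe lies flat, with its handle from (365,325) to (320,440) in the crop and its tip at (380,272). The tool is aligned above it with the half-turn done, so I'll grasp again.

```bash
python3 -m handwheel '0.05 -0.001 0 -0.03 0;0.05 0 0 -0.03 0;0.05 0 0 -0.025 0;0.05 0 0 -0.02 0;0.05 0 0 0 0;0.01 0 0 0 0;0.01 0 0 0 0;0.01 0 0 0 0' 30; python3 -m handwheel '0.01 0 0 0 0;0.01 0 0 0 0;0.01 0 0 0.02 0;0.01 0 0 0.04 0;0.01 0 0 0.045 0;0.01 0 0 0.045 0;0.01 0 0 0 0'
```

```text
t: 16.05
ee_pos: [557.6, 19.4, 28.3]
orientation: [-3.114, 0.003, -2.944]
ft_force: [-0.6, 0.3, 2.9]
finger_gap: 19.0
grip_force: 29.8
t: 16.75
ee_pos: [559.6, 19.4, 183.8]
orientation: [-3.113, 0.012, -2.944]
ft_force: [1.0, -0.2, -1.2]
finger_gap: 19.5
grip_force: 29.6
```

```bash
python3 -m handwheel '0.01 0 0.004 0 0.138;0.01 0 0.004 0 0.138;0.01 0 0.004 0 0.138;0.01 0 0.004 0 0.138;0.01 0 0.004 0 0.138;0.01 0 0.004 0 0.138;0.01 0 0.003 0 0.138;0.01 0 0.003 0 0.138'; python3 -m handwheel '0.01 0 0 0 0.138;0.01 0 0 0 0.138;0.01 0 0 0 0.138;0.01 0 0 0 0.141;0.01 0 0 -0.01 0;0.01 0 0 -0.01 0;0.01 0 0 0 0'
```

```text
t: 17.55
ee_pos: [556.2, 49.5, 176.1]
orientation: [-3.115, 0.001, -1.834]
ft_force: [-0.5, -1.0, -1.3]
finger_gap: 19.5
grip_force: 29.6
t: 18.25
ee_pos: [555.2, 49.2, 154.2]
orientation: [-3.118, 0.002, -1.287]
ft_force: [-0.1, 0.1, -1.5]
finger_gap: 19.3
grip_force: 29.5
```

```bash
python3 -m handwheel '0.01 0 0 -0.006 0;0.01 0 0 -0.003 0;0.01 0 0 -0.003 0;0.01 0 0 -0.003 0;0.01 0 0 -0.003 0;0.01 0 0 -0.003 0;0.01 0 0 -0.003 0;0.01 0 0 0 0' 20; python3 -m handwheel '0.01 0 0 -0.003 0;0.01 0 0 -0.003 0;0.01 0 0 -0.003 0;0.01 0 0 -0.003 0;0.01 0 0 -0.003 0;0.01 0 0 -0.003 0;0.01 0 0 -0.002 0;0.01 0 0 0 0' 20; python3 meas.py f | grep orange
```

```text
t: 19.05
ee_pos: [557.8, 48.2, 133.9]
orientation: [-3.112, -0.002, -1.286]
ft_force: [0.7, -5.3, 4.1]
finger_gap: 19.7
grip_force: 30.9
t: 19.85
ee_pos: [558.1, 48.9, 114.1]
orientation: [-3.111, -0.001, -1.286]
ft_force: [1.5, -3.9, 3.7]
finger_gap: 19.2
grip_force: 33.8
scene orange 0   
scene orange 0   
top orange 0   
top orange 0
```

```bash
sed -i 's/f=-np.array/f=np.array/' meas.py; python3 -m handwheel '0.01 0 0 -0.002 0;0.01 0 0 -0.002 0;0.01 0 0 0 0'; python3 -m handwheel '0.01 0 0 0.01 0;0.01 0.001 -0.003 0.03 0;0.01 0 0 0.04 0;0.01 0 0 0.04 0;0.01 0 0 0.03 0;0.01 0 0 0 0;0.01 0 0 0 0' 30;  python3 meas.py f
```

```text
t: 20.25
ee_pos: [557.8, 49.5, 109.7]
orientation: [-3.112, 0.001, -1.285]
ft_force: [4.0, -2.2, 4.3]
finger_gap: 19.6
grip_force: 34.7
t: 20.95
ee_pos: [557.4, 46.6, 258.9]
orientation: [-3.115, 0.001, -1.284]
ft_force: [0.3, 0.6, -1.8]
finger_gap: 19.6
grip_force: 33.9
scene orange 35 [ 39.1   3.2 -34.9] [ 30.  -4. -42.] [ 47.   8. -30.]
scene orange 7 [ 78.1   2.4 -61.9] [ 74.  -1. -65.] [ 80.   5. -58.]
   -70 27 1.5 [19. 22. 27.]
   -60 47 2.1 [23. 32. 36.]
   -50 30 4.7 [13. 27. 34.]
   -40 21 5.5 [ 8. 18. 25.]
   -30 21 4.4 [ 5. 16. 20.]
   20 27 1.7 [-20. -16. -12.]
   30 14 0.4 [-22. -20. -18.]
top orange 28 [ 42.8   0.4 -35.6] [ 38.  -6. -45.] [ 48.   7. -29.]
top orange 7 [ 80.9   0.4 -61.7] [ 79.  -3. -64.] [ 83.   4. -59.]
   20 22 0.1 [-18. -17. -15.]
   30 25 0.2 [-24. -21. -19.]
```

The tilt is now about 33°, and the tip centre is about 82 mm ahead of the TCP and 69 mm below it. Joint 6 will end near 0.13. Next I swing to the pre-contact pose.

```bash
python3 -m handwheel '0.01 0.0033 0.0184 0 -0.131;0.01 0.0033 0.0184 0 -0.131;0.01 0.0033 0.0184 0 -0.131;0.01 0.0033 0.0184 0 -0.131;0.01 0.0033 0.0184 0 -0.131;0.01 0.0033 0.0184 0 -0.131;0.01 0.0033 0.0184 0 -0.131;0.01 0.0033 0.0184 0 -0.131'; python3 -m handwheel '0.01 0.0033 0.0184 0 -0.131;0.01 0.0033 0.0184 0 -0.131;0.01 0.0033 0.0184 0 -0.131;0.01 0.0033 0.0184 0 -0.132;0.01 0 0 -0.02 0;0.01 0 0 -0.02 0;0.01 0 0 0 0;0.01 0 0 0 0'; python3 meas.py g; python3 - <<'E'
from h import *
z=np.load("pics/gscene.npz")["p"]; cv2.imwrite("pics/g1.png",cv2.resize(z[150:300,360:560],(800,600))[:,:,::-1])
E
```

```text
t: 21.85
ee_pos: [583.2, 194.1, 256.6]
orientation: [-3.117, -0.002, -2.338]
ft_force: [0.6, -0.9, -0.6]
finger_gap: 19.6
grip_force: 33.8
t: 22.65
ee_pos: [596.4, 266.8, 217.4]
orientation: [-3.114, -0.003, -2.858]
ft_force: [-0.4, 0.4, -1.0]
finger_gap: 19.6
grip_force: 33.8
scene orange 0   
scene orange 2 [ 93.4   8.4 -71.6] [ 82.   6. -80.] [105.  11. -63.]
   -70 32 -0.1 [17. 21. 24.]
   -60 56 -0.1 [27. 31. 35.]
   -50 16 0.7 [34. 36. 37.]
   -40 3 5.5 [28. 30. 30.]
   20 3 -5.2 [-11. -10. -10.]
top orange 33 [ 40.7   4.  -33.9] [ 35.  -2. -42.] [ 47.   9. -30.]
top orange 8 [ 79.7   2.6 -61.1] [ 78.  -2. -64.] [ 82.   6. -57.]
   -70 15 -0.6 [21. 25. 29.]
   -60 25 0.1 [35. 37. 38.]
   -50 17 0.8 [33. 34. 37.]
   -40 4 6.4 [26. 27. 28.]
   20 27 -0.5 [-15. -14. -12.]
   30 16 -0.3 [-22. -19. -17.]
```

View pics/g1.png

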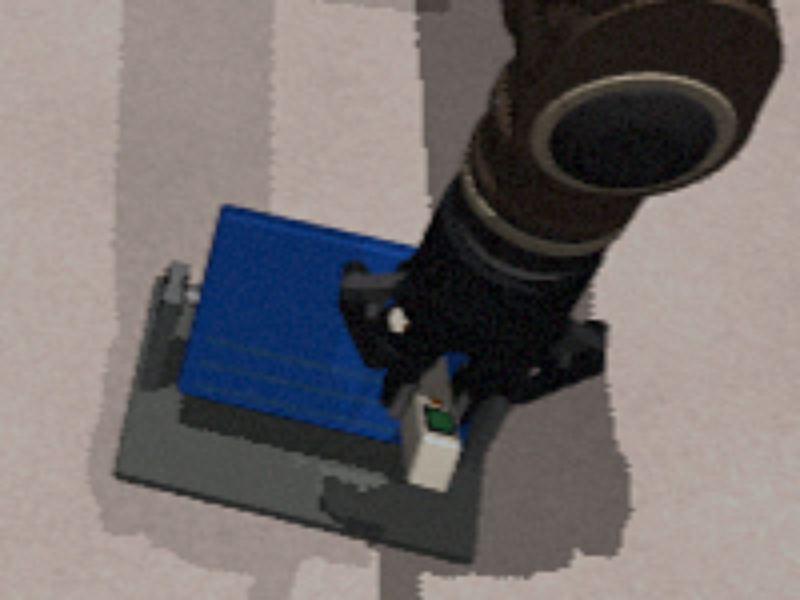

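The probe is tilted above the spot, with the handle's rear at (435,450) in the crop; the gripper hides the tip from this camera. By measurement the tip is about 28 mm off the plate and 7 mm too high along the slope, so I'll correct that and close in.

```bash
python3 -m handwheel '0.01 0.003 0.003 -0.006 0;0.01 -0.006 -0.002 -0.004 0;0.01 -0.006 -0.0015 -0.004 0;0.01 -0.004 -0.0012 -0.003 0;0.01 0 0 0 0;0.01 0 0 0 0'; python3 meas.py h | grep -A1 "top or"; python3 - <<'E'
from h import *
z=np.load("pics/htop.npz"); p,d=z["p"],z["d"]; cv2.imwrite("pics/h1.png",cv2.resize(p[205:265,150:230],(800,600),interpolation=cv2.INTER_CUBIC)[:,:,::-1])
E
```

```text
t: 23.35
ee_pos: [584.0, 265.4, 202.0]
orientation: [-3.115, 0.001, -2.858]
ft_force: [0.8, -0.3, -0.9]
finger_gap: 19.4
grip_force: 33.8
top orange 34 [ 41.1   3.4 -35.6] [ 32.  -5. -44.] [ 47.   9. -29.]
top orange 9 [ 79.7   4.3 -64.9] [ 76.   1. -87.] [ 82.   8. -58.]
   -70 14 -0.5 [21. 23. 26.]
```

View pics/h1.png

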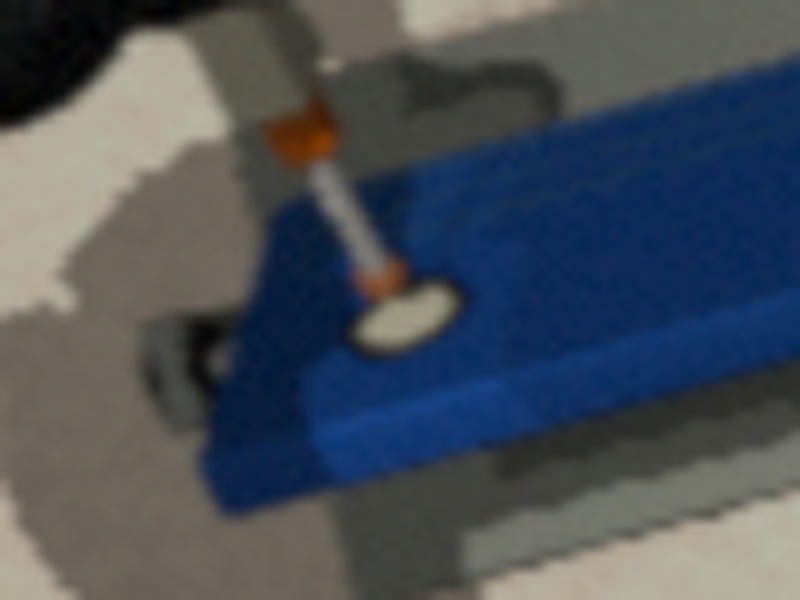

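The tip is at about (390,290) in the crop, next to the spot at (407,318) and in line with it to within 1 mm. About 10 mm remain along the axis, so I'll advance along the plate normal.

```bash
python3 -m handwheel '0.01 -0.0016 -0.0005 -0.0011 0;0.01 -0.0016 -0.0005 -0.0011 0;0.01 -0.0016 -0.0005 -0.0011 0;0.01 -0.0016 -0.0005 -0.0011 0;0.01 -0.0016 -0.0005 -0.0011 0;0.01 0 0 0 0;0.01 0 0 0 0'; python3 -m handwheel '0.01 -0.0016 -0.0005 -0.0011 0;0.01 0 0 0 0;0.01 0 0 0 0';  python3 -m handwheel '0.01 -0.0016 -0.0005 -0.0011 0;0.01 0 0 0 0;0.01 0 0 0 0'
```

```text
t: 24.15
ee_pos: [576.1, 262.9, 196.3]
orientation: [-3.115, 0.001, -2.858]
ft_force: [0.4, 0.1, -0.7]
finger_gap: 19.3
grip_force: 33.8
t: 24.45
ee_pos: [574.8, 262.5, 195.3]
orientation: [-3.115, 0.002, -2.858]
ft_force: [0.2, 0.8, -1.2]
finger_gap: 19.2
grip_force: 33.8
t: 24.75
ee_pos: [573.1, 262.0, 194.2]
orientation: [-3.115, 0.001, -2.858]
ft_force: [1.2, 1.4, -0.5]
finger_gap: 19.3
grip_force: 33.9
```

```bash
python3 -m handwheel '0.01 -0.0016 -0.0005 -0.0011 0;0.01 0 0 0 0;0.01 0 0 0 0';  python3 -m handwheel '0.01 -0.0016 -0.0005 -0.0011 0;0.01 0 0 0 0;0.01 0 0 0 0'; for i in 1 2 3; do python3 -m handwheel '0.01 0 0 0 0' | grep force:; done
```

```text
t: 25.05
ee_pos: [571.5, 261.5, 193.0]
orientation: [-3.115, 0.001, -2.858]
ft_force: [3.1, 0.3, 0.5]
finger_gap: 19.4
grip_force: 33.9
t: 25.35
ee_pos: [569.9, 261.0, 191.9]
orientation: [-3.115, 0.001, -2.858]
ft_force: [2.8, 1.0, 0.5]
finger_gap: 19.3
grip_force: 34.0
ft_force: [2.5, 1.5, 0.2]
grip_force: 34.0
ft_force: [1.3, 0.8, -0.3]
grip_force: 34.0
ft_force: [2.6, 0.9, 0.1]
grip_force: 34.0
```

The force along the normal is about 2.6 N after subtracting the probe's weight, which is roughly half travel. One last look before I hand in.

```bash
python3 meas.py i | grep -A12 "top or"; python3 - <<'E'
from h import *
p=np.load("pics/itop.npz")["p"]; cv2.imwrite("pics/i1.png",cv2.resize(p[205:265,150:230],(800,600),interpolation=cv2.INTER_CUBIC)[:,:,::-1])
E
```

```text
top orange 30 [ 41.2   3.9 -35.4] [ 35.  -5. -43.] [ 47.   9. -28.]
top orange 9 [ 73.6   3.7 -58.1] [ 71.   0. -61.] [ 76.   7. -55.]
   -70 14 0.1 [20. 23. 27.]
   -60 23 0.8 [33. 35. 36.]
   -50 19 -0.4 [33. 34. 36.]
   -40 3 6.4 [28. 30. 30.]
   20 24 -0.4 [-17. -14. -12.]
   30 17 -0.4 [-23. -20. -19.]
```

View pics/i1.png

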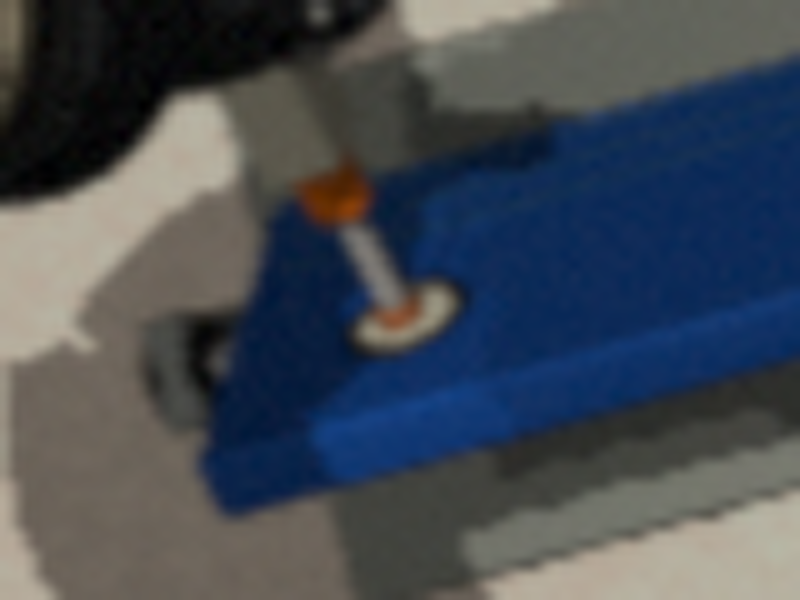

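The tip sits centred in the white spot at (403,318), pushed in about 6–7 mm. The spot and plate haven't moved.

```bash
python3 -c "
from bench import job
print(job.close_job())"
```

```text
the job is handed in; nothing more can be done
None
```

The job is handed in at about 26 s: the thermometer is gripped, tilted about 33° to match the plate, and its tip is centred on the spot, pressed at about 2.6 N and pushed in about 6–7 mm; the plate had not moved, and I did not re-measure the bystanders at the end.

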